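Pack the magnetism kit

TASK

Pack the magnetism kit into its pine box: lay the horseshoe magnet flat in the blue tray and the compass rose face up in the red tray, and stand the steel slug in the green tray and the brown spinning top with the iron spindle in the yellow tray, each in the middle of its tray. The brass slug and the all-wood pale top do not belong to the kit: leave them where they stand on the desk.

Things in the scene. Friction and masses are not known exactly. Their poses are not given: they have to be found in the camera images.
- magnet_center (a point): horseshoe magnet lying flat on the desk, red with silver pole ends: 62 mm long (x, poles towards +x), 44 mm wide (y) over two straight parallel limbs, 14 mm thick, about 120 g. The point is its centre, half-way up; the straight limbs reach from 9 mm behind the point to 31 mm ahead of it, the rest is the round bow. z is up.
- compass_center (a point): compass rose: white plastic disc with a raised eight-point star on its face, 50 mm diameter, 12 mm thick, about 30 g, lying face up. The point is its centre, half-way up; z is up out of the face. Turned about z at random, which does not matter.
- slug_center (a point): steel slug: silver-grey cylinder standing upright, 26 mm diameter, 36 mm high, about 150 g. The point is its centre, half-way up; z is its axis, up.
- iron_top_center (a point): spinning top of dark brown wood with a silvery iron collar and spindle, standing upright on a flat foot (20 mm diameter), 52 mm high, about 50 g. Rim of 42 mm diameter from 9 to 24 mm above the foot; spindle of 10 mm diameter from 35 to 52 mm. The point is on its axis, 26 mm above the foot; z is its axis, up.
- brass_slug_center (a point): look-alike that does not belong: yellow brass slug, same size and stance as the steel slug (26 mm diameter, 36 mm high). The point is its centre, half-way up.
- plain_top_center (a point): look-alike that does not belong: spinning top all of pale wood, spindle too, same size and stance as the brown one (42 mm rim, 52 mm high). The point is on its axis, 26 mm above its foot.
- tray_blue: square open blue plastic tray, fixed, in a random quarter of the pine kit box. 124 x 124 mm outside, walls 3 mm thick, 14 mm high. Origin: centre of its underside, 8 mm above the desk; its floor lies 3 mm above the origin. x, y along its sides. The box is 270 x 270 mm outside, walls 8 mm thick, 40 mm high, fixed.
- tray_red: square open red plastic tray, fixed, in a random quarter of the pine kit box. 124 x 124 mm outside, walls 3 mm thick, 14 mm high. Origin: centre of its underside, 8 mm above the desk; its floor lies 3 mm above the origin. x, y along its sides. The box's lid is fixed open on the trays' +y side, sloping outward and up at 30 degrees from the wall's top to 175 mm above the desk.
- tray_green: square open green plastic tray, fixed, in a random quarter of the pine kit box. 124 x 124 mm outside, walls 3 mm thick, 14 mm high. Origin: centre of its underside, 8 mm above the desk; its floor lies 3 mm above the origin. x, y along its sides. It is 59 mm from its centre to its walls: open fingers only partly inside.
- tray_yellow: square open yellow plastic tray, fixed, in a random quarter of the pine kit box. 124 x 124 mm outside, walls 3 mm thick, 14 mm high. Origin: centre of its underside, 8 mm above the desk; its floor lies 3 mm above the origin. x, y along its sides. The four trays fill the box as a 2 x 2 block, centres 126 mm apart.
Things that resemble listed ones, but are neither listed nor needed, are in the scene too. What is shaped like the part that bears iron_top_center but purple is not meant.

How it is judged (in metres and radians):
At the end, for the whole second after the job is handed in: Magnet in blue, compass rose in red, steel slug in green, iron-spindled top in yellow tray: each within 15 mm of the tray's centre (from above), on its floor (height within 4 mm), z axis within 0.15 rad of upright, at rest; brass slug and pale top within 20 mm of their starts (horizontal distance between magnet_center and tray_blue below 0.015 m and z of magnet_center in the frame of tray_blue between 0.006 and 0.014 m and angle between each of magnet_center, compass_center, slug_center, iron_top_center's own z axis and vertical below 0.15 rad and linear speed of each of magnet, compass, slug, iron_top, brass_slug, plain_top below 0.02 m/s and angular speed of each of magnet, compass, slug, iron_top below 0.3 rad/s and horizontal distance between compass_center and tray_red below 0.015 m and z of compass_center in the frame of tray_red between 0.005 and 0.013 m and horizontal distance between slug_center and tray_green below 0.015 m and z of slug_center in the frame of tray_green between 0.017 and 0.025 m and horizontal distance between iron_top_center and tray_yellow below 0.015 m and z of iron_top_center in the frame of tray_yellow between 0.025 and 0.033 m and distance of each of brass_slug_center, plain_top_center from where it was at the start of the episode below 0.02 m); the robot touches nothing.
It fails at once if the brass slug is disturbed (moved more than 20 mm) (distance of brass_slug_center from where it was at the start of the episode above 0.02 m).
It fails at once if the pale wooden top is disturbed (moved more than 20 mm) (distance of plain_top_center from where it was at the start of the episode above 0.02 m).
It also fails if it takes over 112 s, if anything falls off the work surface, if the arm or the gripper's body presses on something with over 40 N, if the wrist force passes 120 N, or if a joint passes its speed limit or range.

ROBOT

A 6-joint arm with a two-finger parallel gripper is mounted at the origin on the work surface. World frame = base frame: x ahead of the robot, y to its left, z up, the work surface at z = 0. Lengths are in m, angles in degrees, forces in N, time in s.
With the tool pointing down it reaches from about 0.425 to 1.125 m from the base axis. Payload 14.9 kg.
Tool frame: the origin (TCP) lies midway between the tips of the shut fingers; the grasp point (between the pads) lies 19 mm behind it; z points along the fingers, x is the direction in which the jaws open and shut, and the axes are right-handed (so a half turn about z gives the same grasp; the last joint's range is limited). The gripper opens to 91 mm and grips with 3 to 60 N. Pads are 32 mm wide; open, the fingers measure 118 mm over their backs; the gripper's body (76 mm by 178 mm) begins 60 mm behind the grasp point.
Start: joints at [63.065, 21.709, 99.362, -0, 58.929, -1.908], TCP at [0.296, 0.634, 0.187] pointing down, gripper open.
Joint ranges: [-158.91, 158.91], [-42.39, 125.64], [0.06, 152.35], [-60.88, 240.88], [17.5, 164.5], [-176.32, 176.32]. Speed limits (degrees/s): [108.29, 108.29, 136.94, 180, 180, 180].

INTERFACE

Orientations are given as [roll, pitch, yaw] about the fixed x, y, z axes, in that order (R = Rz(yaw) Ry(pitch) Rx(roll)).
In Python, from bench import observe, capture, camera_info, job_done gives the robot as it stands.
- The arm moves only by the tool send_rows, never from a script. Its argument "steps" is a list of rows, each a list of 3 entries, a list of its own where there are three numbers: the shift along the tool's x, y, z in cm, then the turn, a rotation vector about the tool's x, y, z in rad, then the finger opening in cm, from 0 to 9.12. A call has 1 to 10 rows; each row is the pose to reach, as a shift and turn from the pose commanded when the call began, along the tool's axes at that moment; what a row does not reach only later rows make up. A row lasts 1/10 s, in which the tool goes at most 50 mm and 8.59 degrees, less where a joint would pass 70% of its speed; a pose out of reach is approached as far as the arm can. A call with a gripper value outside its range is refused whole. The fingers move at their own pace and stop on an object; the grip force is fixed at half the most. Time passes only in rows, so rows that repeat a pose let the fingers close. It gives the time, the measured TCP pose, the force and the opening at its end, in the units of the state.
- observe(): the state, without advancing time (a new reading comes with each control period).
- capture(name): name is "side" or "top"; returns (picture, depth): 400x640x3 uint8, red, green, blue; 400x640 float32, m along the optical axis (not along the pixel's ray), 0 where there is no reading.
- camera_info(name): a dict with "intrinsics" (3x3 intrinsics, pixels), "k1" (the pictures are not rectified: a ray, as slopes to the right and down, at radius r is drawn at 1 + k1 r^2 times it, then the intrinsics apply), "R" (3x3) and "t" (3): a world point X has camera coordinates R X + t. Camera axes: x right, y down, z forward; pixel columns grow to the right and rows downward; lengths in m; the calibration is good to about 2 mm. A picture is of the moment at which its call begins. camera_info takes no time and is no camera call.
- job_done(): hands the job in, once; it reports no verdict.
The state is a dict: "clock": time; "joint_positions": joint angles; "dq": joint speeds; "tau": joint torques, N m; "position": TCP position; "tcp_rot": TCP orientation; "force": force on the tool from outside, world axes, zero at the start; "torque": the same for the moment, N m; "finger_gap": finger opening in m.
Only numpy, scipy, OpenCV 4.12 (cv2) and the standard library are available. Lean on these libraries where they do the work, as an engineer would, in place of code of your own. Each camera call takes 0.05 s, during which the arm holds its last target. There are 200 camera calls.

## Working session

There is one attempt and no reset: what is moved stays moved. The work goes in short steps, Python scripts to look and compute and a tool call to move; the robot and the scene stay as the last step left them, time stands still between calls to the robot, and variables do not carry over. Pictures are saved under pics/ and viewed, about 12 in all and at most 16, crops included, and the job is handed in when it is done.

Besides the shell and the picture viewer there is one more tool, called after "Emit:" as a command line: name --argument value ..., lists and objects as JSON in quotes. send_rows: Moves the arm, as the interface text tells. Its arguments: {"type":"object","properties":{"steps":{"type":"array","items":{"type":"array"}}},"required":["steps"]}

```bash
mkdir -p pics
cat > h.py <<'E'
import numpy as np, cv2
from bench import observe, capture, camera_info
def und(ci,u,v):
    K=np.array(ci["intrinsics"]);x=(np.asarray(u,float)-K[0,2])/K[0,0];y=(np.asarray(v,float)-K[1,2])/K[1,1]
    a,b=x.copy(),y.copy()
    for _ in range(20):
        s=1+ci["k1"]*(a*a+b*b);a,b=x/s,y/s
    return a,b
def plane(ci,u,v,z):
    a,b=und(ci,u,v);R=np.array(ci["R"]);t=np.array(ci["t"]);o=-R.T@t
    d=np.stack([a,b,np.ones_like(a)],-1)@R
    return o+d*((z-o[2])/d[...,2])[...,None]
def points(ci,dep):
    v,u=np.mgrid[:dep.shape[0],:dep.shape[1]];a,b=und(ci,u,v)
    return (np.stack([a*dep,b*dep,dep],-1)-np.array(ci["t"]))@np.array(ci["R"])
E
python3 - <<'E'
from h import *
for n in("top","side"):
    p,d=capture(n);np.savez(n+"0.npz",p=p,d=d);cv2.imwrite(f"pics/{n}0.png",p[...,::-1]);c=camera_info(n)
    print(n,-np.array(c["R"]).T@np.array(c["t"]),c["intrinsics"],c["k1"],(d>0).mean())
print(observe())
E
```

```text
top [ 0.32959838 -0.04199902  0.98791469] [[449.32322611   0.         318.16708431]
 [  0.         449.32322611 202.42553424]
 [  0.           0.           1.        ]] 0.04132900884466966 0.9959296875
side [ 0.0810754  -0.5473966   0.53065072] [[378.90362251   0.         317.88030707]
 [  0.         378.90362251 193.04816218]
 [  0.           0.           1.        ]] -0.034327703538841736 0.9961015625
{'clock': 0.1, 'joint_positions': array([ 6.30667338e+01,  2.17362290e+01,  9.93936831e+01, -1.62281223e-03,
        5.89287208e+01, -1.90694206e+00]), 'dq': array([-0.02657534, -0.14022054, -0.06058462, -0.02869638,  0.00975356,
       -0.01889094]), 'tau': array([-3.29607996e-03, -7.65028596e+01, -4.35288298e+01,  6.51219743e-02,
        3.98921804e-02, -2.93529911e-05]), 'position': array([0.29594326, 0.63392204, 0.18683282]), 'tcp_rot': array([-1.79999437e+02,  5.86465991e-02,  6.49745144e+01]), 'force': array([-0.08613583, -0.11260847,  1.09594417]), 'torque': array([ 0.04489958, -0.02049997,  0.02882581]), 'finger_gap': 0.09091653946827241}
```

View pics/top0.png

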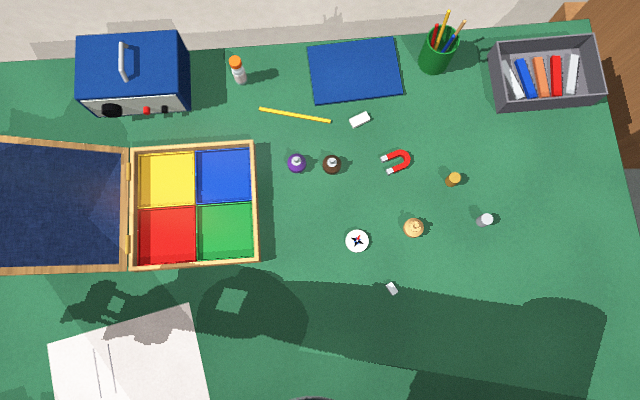

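View pics/side0.png

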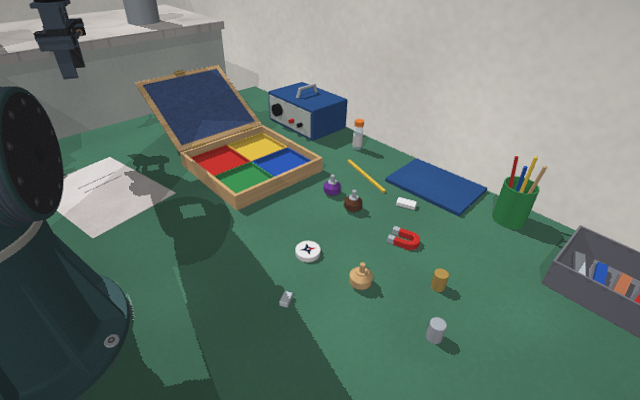

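Top view: steel slug at (486,219), brass slug (454,179), brown top (331,164), pale top (414,227), magnet (397,160), compass (357,241). Trays: yellow (168,180), blue (224,175), red (167,235) and green (226,231), with the lid on the left (+y). The side view agrees.

```bash
cat >> h.py <<'E'
def blob(ci,p,d,seed,h,lo,rmax=.045):
    """mean/bbox-centre of points in height band lo..h+.006 near the seed pixel"""
    P=points(ci,d);s=plane(ci,seed[0],seed[1],h)
    m=(np.hypot(P[...,0]-s[0],P[...,1]-s[1])<rmax)&(P[...,2]>lo)&(P[...,2]<h+.008)
    Q=P[m];c,r=cv2.minEnclosingCircle(Q[:,:2].astype(np.float32));return Q,np.array(c),r
E
python3 - <<'E'
from h import *
T=camera_info("top");S=camera_info("side");t=np.load("top0.npz");s=np.load("side0.npz")
L=dict(steel=((486,219),(437,326),.036,.030),brass=((454,179),(440,275),.036,.03),iron=((331,164),(353,199),.052,.040),irim=((331,164),(353,199),.026,.016),pale=((414,227),(361,275),.052,.040),prim=((414,227),(361,275),.026,.016),purple=((297,162),(332,183),.052,.04),compass=((357,241),(308,250),.012,.006),magnet=((397,160),(404,239),.014,.007))
for k,(a,b,h,lo) in L.items():
    for ci,im,sd in((T,t,a),(S,s,b)):
        Q,c,r=blob(ci,im["p"],im["d"],sd,h,lo); print(k,len(Q),Q.mean(0).round(4),"circ",c.round(4),round(r,4))
PT=points(T,t["d"]);p=t["p"];hsv=cv2.cvtColor(p,cv2.COLOR_RGB2HSV)
box=np.zeros(p.shape[:2],bool);box[150:262,136:254]=1
for k,(a,b) in dict(yellow=(20,35),blue=(100,125),green=(45,85),red=(0,8)).items():
    m=box&(hsv[...,0]>=a)&(hsv[...,0]<=b)&(hsv[...,1]>130)
    n,l,st,ce=cv2.connectedComponentsWithStats(m.astype(np.uint8));i=1+st[1:,4].argmax()
    m=(l==i)&(PT[...,2]<.017); v,u=np.nonzero(m);W=plane(T,u,v,.011)
    rc=cv2.minAreaRect(W[:,:2].astype(np.float32));print(k,m.sum(),rc,PT[m][:,2].mean())
# magnet
Q,c,r=blob(T,p,t["d"],(397,160),.014,.007);print("mag rect",cv2.minAreaRect(Q[:,:2].astype(np.float32)))
m=(np.hypot(PT[...,0]-c[0],PT[...,1]-c[1])<.045)&(PT[...,2]>.007)
red=m&(p[...,0]>150)&(p[...,1]<90);print("red",PT[red].mean(0),"silver",PT[m&~red].mean(0))
# box
m=(PT[...,2]>.034)&(PT[...,2]<.046);v,u=np.nonzero(m);k=(u>125)&(u<265)&(v>135)&(v<275);Q=PT[m][k];print("box",cv2.minAreaRect(Q[:,:2].astype(np.float32)))
E
```

```text
steel 116 [ 0.4737 -0.4133  0.0344] circ [ 0.4735 -0.4141] 0.0132
steel 186 [ 0.4718 -0.416   0.0343] circ [ 0.4726 -0.415 ] 0.0132
brass 105 [ 0.57   -0.3576  0.0347] circ [ 0.5703 -0.3579] 0.0132
brass 146 [ 0.569  -0.3614  0.0345] circ [ 0.5706 -0.3604] 0.0137
iron 23 [ 0.6265 -0.0942  0.049 ] circ [ 0.6263 -0.0942] 0.0045
iron 24 [ 0.6255 -0.0962  0.0467] circ [ 0.6257 -0.0949] 0.0065
irim 233 [ 0.6241 -0.0939  0.0273] circ [ 0.6272 -0.0943] 0.0212
irim 189 [ 0.6191 -0.1012  0.0258] circ [ 0.6243 -0.0969] 0.0208
pale 22 [ 0.4693 -0.258   0.0497] circ [ 0.4654 -0.2577] 0.0018
pale 43 [ 0.4678 -0.2605  0.0481] circ [ 0.4679 -0.2607] 0.0047
prim 251 [ 0.4682 -0.2565  0.0275] circ [ 0.4693 -0.259 ] 0.0213
prim 316 [ 0.4618 -0.2649  0.0264] circ [ 0.4682 -0.259 ] 0.022
purple 21 [ 0.6353 -0.0164  0.0493] circ [ 0.6334 -0.0166] 0.0034
purple 19 [ 0.6341 -0.0179  0.0473] circ [ 0.6334 -0.0182] 0.0045
compass 403 [ 0.4515 -0.1345  0.011 ] circ [ 0.4521 -0.1347] 0.0252
compass 362 [ 0.4494 -0.1374  0.0108] circ [ 0.4515 -0.1357] 0.0257
magnet 321 [ 0.6261 -0.2425  0.0124] circ [ 0.6246 -0
[... 245 characters left out ...]
0596, 0.15165993571281433), (0.12075410783290863, 0.12249965965747833), 88.62156677246094) 0.009873332734590859
green 2495 ((0.49864092469215393, 0.15275269746780396), (0.12111405283212662, 0.12272395193576813), 89.77625274658203) 0.009960755851874852
red 2895 ((0.4994174540042877, 0.2791070342063904), (0.12638339400291443, 0.12260371446609497), 89.84085083007812) 0.010128496539689818
mag rect ((0.6261969208717346, -0.24200893938541412), (0.04475885629653931, 0.06240345165133476), 17.67498779296875)
red [ 0.62861737 -0.24959192  0.01253865] silver [ 0.61928198 -0.22276621  0.01187075]
box ((0.5600268840789795, 0.2167797088623047), (0.27968740463256836, 0.2716257572174072), 89.53669738769531)
```

```bash
cat > go.py <<'E'
# usage: go.py x,y,z,yaw ... (m, deg): prints shift (cm) and turn (rad) from the present pose
import sys,numpy as np
from bench import observe
from scipy.spatial.transform import Rotation as R
o=observe();r=R.from_euler("xyz",o["tcp_rot"],degrees=True)
print("t",round(o["clock"],2),o["position"].round(4),o["tcp_rot"].round(2),"F",o["force"].round(1),"gap",round(o["finger_gap"],4))
for a in sys.argv[1:]:
    x,y,z,w=map(float,a.split(","))
    print(a,(r.inv().apply(np.array([x,y,z])-o["position"])*100).round(2),(r.inv()*R.from_euler("xyz",[180,0,w],degrees=True)).as_rotvec().round(3))
E
python3 go.py .31,.63,.29,50 .50,.15,.25,0 .452,-.135,.12,0
```

```text
t 0.1 [0.2959 0.6339 0.1868] [-1.800e+02  6.000e-02  6.497e+01] F [-0.1 -0.1  1.1] gap 0.0909
.31,.63,.29,50 [  0.23   1.44 -10.32] [0.    0.001 0.261]
.50,.15,.25,0 [-35.22  38.96  -6.28] [1.000e-03 1.000e-03 1.134e+00]
.452,-.135,.12,0 [-63.07  46.67   6.75] [1.000e-03 1.000e-03 1.134e+00]
```

Emit:
send_rows --steps '[[[0.2,1.4,-10.3],[0,0,0.13],9],[[0.2,1.4,-10.3],[0,0,0.26],9],[[0.2,1.4,-10.3],[0,0,0.26],9],[[-35.2,39,-7],[0,0,1.134],9],[[-35.2,39,-7],[0,0,1.134],9],[[-35.2,39,-7],[0,0,1.134],9],[[-35.2,39,-7],[0,0,1.134],9],[[-35.2,39,-7],[0,0,1.134],9],[[-35.2,39,-7],[0,0,1.134],9],[[-35.2,39,-7],[0,0,1.134],9]]'

```text
clock: 1.1
position: [0.4389, 0.3037, 0.2676]
tcp_rot: [180.0, 0.0, -0.2]
force: [0.7, 0.6, 0.1]
finger_gap: 0.0901
```

```bash
python3 go.py .452,-.135,.12,0
```

```text
t 1.1 [0.4389 0.3037 0.2676] [ 1.7999e+02  1.0000e-02 -2.0000e-01] F [0.7 0.6 0.1] gap 0.0901
.452,-.135,.12,0 [ 1.46 43.86 14.77] [ 0.     0.    -0.003]
```

Emit:
send_rows --steps '[[[2,15,5],[0,0,0],9],[[2,15,5],[0,0,0],9],[[2,15,5],[0,0,0],9],[[1.4,43.8,14.7],[0,0,0],9],[[1.4,43.8,14.7],[0,0,0],9],[[1.4,43.8,14.7],[0,0,0],9],[[1.4,43.8,14.7],[0,0,0],9],[[1.4,43.8,14.7],[0,0,0],9],[[1.4,43.8,14.7],[0,0,0],9],[[1.4,43.8,14.7],[0,0,0],9]]'

```text
clock: 2.1
position: [0.4516, -0.1354, 0.1195]
tcp_rot: [-180.0, 0.1, -0.1]
force: [0.6, 0.7, 0.3]
finger_gap: 0.0901
```

Emit:
send_rows --steps '[[[0,0,0],[0,0,0],9],[[0,0,0],[0,0,0],9]]'

```text
clock: 2.3
position: [0.4528, -0.1317, 0.1212]
tcp_rot: [-180.0, 0.0, -0.0]
force: [-0.4, 1.0, -0.2]
finger_gap: 0.09
```

```bash
python3 - <<'E'
from h import *
for n in("top","side"):
    p,d=capture(n);np.savez(n+"1.npz",p=p,d=d);cv2.imwrite(f"pics/{n}1.png",p[...,::-1])
E
python3 go.py .452,-.135,.05,0 .452,-.135,.003,0
```

```text
t 2.4 [ 0.4531 -0.1312  0.1215] [ 1.8e+02 -3.0e-02  9.0e-02] F [ 0.1  0.2 -0.1] gap 0.0898
.452,-.135,.05,0 [-0.11  0.38  7.15] [ 0.    -0.     0.001]
.452,-.135,.003,0 [-0.11  0.38 11.85] [ 0.    -0.     0.001]
```

View pics/side1.png

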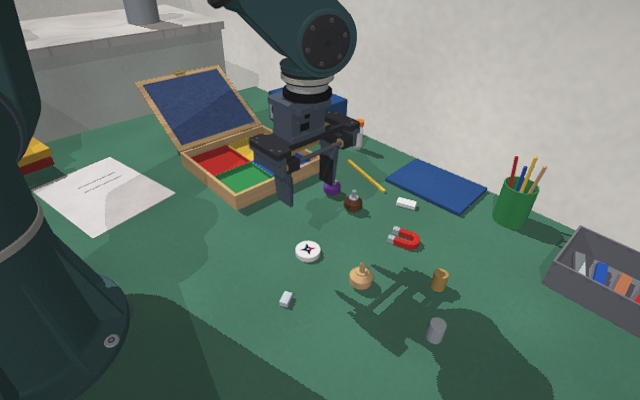

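Side view: the open fingers have their tips at about (288,205) and (325,185), above the compass at (308,250). I'll check that against the projected TCP, then descend.

Run:
```python
from h import *
c=camera_info("side")
for X in([.4531,-.1312,.1215],[.4081,-.1312,.1215],[.4981,-.1312,.1215]):
    q=np.array(c["R"])@X+np.array(c["t"]);K=np.array(c["intrinsics"]);a=q[:2]/q[2];a*=1+c["k1"]*(a@a);print(a*K[0,0]+K[:2,2])
```

```text
[306.55855857 202.75049372]
[287.43138391 212.77575763]
[324.32669168 193.43680056]
```

Emit:
send_rows --steps '[[[-0.1,0.4,4],[0,0,0],9],[[-0.1,0.4,7],[0,0,0],9],[[-0.1,0.4,9],[0,0,0],9],[[-0.1,0.4,9],[0,0,0],9],[[-0.1,0.4,9],[0,0,0],9]]'

```text
clock: 2.9
position: [0.4522, -0.1356, 0.0318]
tcp_rot: [180.0, -0.0, 0.1]
force: [0.6, -0.5, 1.0]
finger_gap: 0.0901
```

```bash
python3 go.py .452,-.135,.003,0
```

```text
t 2.9 [ 0.4522 -0.1356  0.0318] [ 1.8e+02 -0.0e+00  8.0e-02] F [ 0.6 -0.5  1. ] gap 0.0901
.452,-.135,.003,0 [-0.02 -0.06  2.88] [ 0.    -0.     0.001]
```

Emit:
send_rows --steps '[[[0,0,1.5],[0,0,0],9],[[0,0,2.8],[0,0,0],9],[[0,0,2.8],[0,0,0],9],[[0,0,2.8],[0,0,0],9],[[0,0,2.8],[0,0,0],4],[[0,0,2.8],[0,0,0],4],[[0,0,2.8],[0,0,0],4],[[0,0,2.8],[0,0,0],4],[[0,0,2.8],[0,0,0],4],[[0,0,2.8],[0,0,0],4]]'

```text
clock: 3.9
position: [0.4518, -0.1363, 0.0031]
tcp_rot: [180.0, -0.0, -0.0]
force: [-0.6, -0.3, -0.6]
finger_gap: 0.0447
```

Emit:
send_rows --steps '[[[0,0,0],[0,0,0],4],[[0,0,0],[0,0,0],4],[[0,0,0],[0,0,0],4],[[0,0,-2],[0,0,0],4],[[0,0,-4],[0,0,0],4],[[0,0,-7],[0,0,0],4],[[0,0,-10],[0,0,0],4],[[0,0,-12],[0,0,0],4],[[0,0,-12],[0,0,0],4]]'

```text
clock: 4.8
position: [0.4534, -0.1369, 0.1256]
tcp_rot: [179.9, -0.2, 0.0]
force: [0.4, -0.4, -1.0]
finger_gap: 0.0399
```

```bash
python3 go.py .4988,.2791,.10,0
```

```text
t 4.8 [ 0.4534 -0.1369  0.1256] [179.91  -0.24   0.  ] F [ 0.4 -0.4 -1. ] gap 0.0399
.4988,.2791,.10,0 [  4.54 -41.6    2.51] [ 0.002 -0.004  0.   ]
```

The gap closed to 40 mm, below the 50 mm disc, so the grasp looks like a miss. I'll look.

Run:
```python
from h import *
a=[]
for n in("side","top"):
    p,d=capture(n);np.savez(n+"2.npz",p=p,d=d);a.append(cv2.resize(p[80:320,200:500] if n=="side" else p[110:350,250:550],None,fx=1.3,fy=1.3))
cv2.imwrite("pics/c2.png",np.hstack(a)[...,::-1])
t=np.load("top2.npz")
for n,s in(("top",(357,241)),("side",(308,250))):
    t=np.load(n+"2.npz")
    try: Q,c,r=blob(camera_info(n),t["p"],t["d"],s,.012,.006,.07);print(len(Q),Q.mean(0),c,r)
    except Exception as e: print(e)
```

```text
0 [nan nan nan] [0. 0.] 0.0
362 [ 0.44948147 -0.13748436  0.0108307 ] [ 0.4517509  -0.13549082] 0.025333194062113762<stdin>:9: RuntimeWarning: Mean of empty slice.
  ret = um.true_divide(
```

View pics/c2.png

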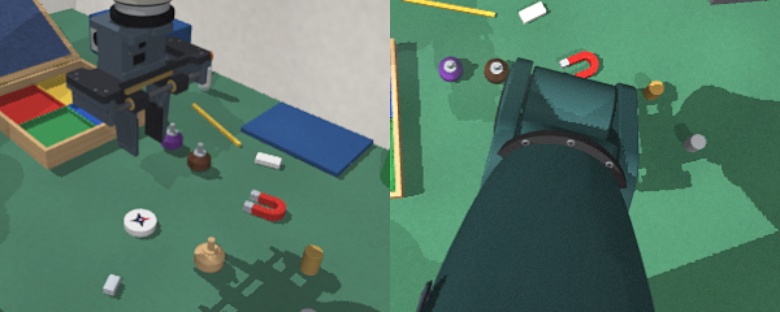

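The compass stayed put at (140,222) in the side crop, so the fingers closed above it: open tips sit higher than the TCP. I'll measure that from depth.

Run:
```python
from h import *
c=camera_info("side")
for n,tc in((1,(.4531,-.1312,.1215)),(2,(.4534,-.1369,.1256))):
    t=np.load(f"side{n}.npz");P=points(c,t["d"])
    m=(abs(P[...,0]-tc[0])<.07)&(abs(P[...,1]-tc[1])<.03)&(P[...,2]>.07)&(P[...,2]<.22)
    Q=P[m]-tc
    for lo in np.arange(-.02,.08,.004):
        q=Q[(Q[:,2]>=lo)&(Q[:,2]<lo+.004)]
        for s in(-1,1):
            k=q[q[:,0]*s>0]
            if len(k)>3: print(n,round(lo,3),s,len(k),"x",np.percentile(k[:,0],[2,98]).round(3),"y",np.percentile(k[:,1],[2,98]).round(3))
```

```text
1 0.024 -1 9 x [-0.053 -0.047] y [-0.017  0.014]
1 0.024 1 20 x [0.042 0.046] y [-0.017  0.013]
1 0.028 -1 20 x [-0.056 -0.046] y [-0.018  0.014]
1 0.028 1 30 x [0.043 0.051] y [-0.017  0.014]
1 0.032 -1 32 x [-0.057 -0.046] y [-0.018  0.016]
1 0.032 1 31 x [0.042 0.052] y [-0.017  0.015]
1 0.036 -1 32 x [-0.057 -0.047] y [-0.017  0.017]
1 0.036 1 28 x [0.043 0.051] y [-0.018  0.014]
1 0.04 -1 27 x [-0.057 -0.047] y [-0.018  0.014]
1 0.04 1 29 x [0.042 0.049] y [-0.018  0.015]
1 0.044 -1 30 x [-0.057 -0.047] y [-0.018  0.015]
1 0.044 1 34 x [0.043 0.052] y [-0.018  0.015]
1 0.048 -1 37 x [-0.058 -0.046] y [-0.018  0.016]
1 0.048 1 29 x [0.043 0.054] y [-0.017  0.013]
1 0.052 -1 33 x [-0.058 -0.046] y [-0.018  0.016]
1 0.052 1 33 x [0.043 0.052] y [-0.018  0.014]
1 0.056 -1 27 x [-0.059 -0.047] y [-0.017  0.013]
1 0.056 1 34 x [0.043 0.052] y [-0.018  0.015]
1 0.06 -1 35 x [-0.059 -0.049] y [-0.018  0.016]
1 0.06 1 33 x [0.042 0.054] y [-0.017  0.014]
1 0.064 -1 31 x [-0.059 -0.048] y [-0.018  0.015]
1 0.064 1 36 x [0.042 0.054] y [-0.017  0.014]
1 0.068 -1 32 x [-0.059 -0.047] y [-0.
[... 904 characters left out ...]
.025] y [-0.017  0.015]
2 0.052 -1 31 x [-0.033 -0.023] y [-0.018  0.015]
2 0.052 1 34 x [0.017 0.027] y [-0.017  0.014]
2 0.056 -1 35 x [-0.034 -0.023] y [-0.018  0.017]
2 0.056 1 32 x [0.017 0.026] y [-0.018  0.015]
2 0.06 -1 32 x [-0.034 -0.023] y [-0.018  0.014]
2 0.06 1 39 x [0.018 0.029] y [-0.018  0.014]
2 0.064 -1 30 x [-0.034 -0.023] y [-0.018  0.013]
2 0.064 1 33 x [0.018 0.029] y [-0.017  0.014]
2 0.068 -1 34 x [-0.035 -0.025] y [-0.017  0.012]
2 0.068 1 30 x [0.018 0.029] y [-0.017  0.009]
2 0.072 -1 36 x [-0.035 -0.023] y [-0.017  0.011]
2 0.072 1 29 x [0.018 0.028] y [-0.017  0.008]
2 0.076 -1 31 x [-0.036 -0.023] y [-0.017  0.012]
2 0.076 1 34 x [0.017 0.03 ] y [-0.018  0.007]
```

Both readings put the real tips 24 mm higher than the reported TCP, whatever the opening. I'll command z about 24 mm lower from here on.

```bash
python3 go.py .4528,-.1348,.02,0 .4528,-.1348,-.02,0
```

```text
t 4.9 [ 0.4518 -0.1363  0.123 ] [ 1.7999e+02 -3.0000e-02 -0.0000e+00] F [-0.6  0.3 -0.1] gap 0.04
.4528,-.1348,.02,0 [ 0.09 -0.16 10.3 ] [ 0.    -0.001 -0.   ]
.4528,-.1348,-.02,0 [ 0.09 -0.16 14.3 ] [ 0.    -0.001 -0.   ]
```

Emit:
send_rows --steps '[[[0.1,-0.1,0],[0,0,0],9],[[0.1,-0.1,2],[0,0,0],9],[[0.1,-0.1,4],[0,0,0],9],[[0.1,-0.1,6],[0,0,0],9],[[0.1,-0.1,8],[0,0,0],9],[[0.1,-0.1,10],[0,0,0],9],[[0.1,-0.1,11.5],[0,0,0],9],[[0.1,-0.1,13],[0,0,0],9],[[0.1,-0.1,13.8],[0,0,0],9],[[0.1,-0.1,13.8],[0,0,0],9]]'

```text
clock: 5.9
position: [0.4516, -0.1349, -0.0163]
tcp_rot: [-179.9, 0.2, -0.0]
force: [0.4, -0.4, 0.2]
finger_gap: 0.0898
```

Emit:
send_rows --steps '[[[0,0,0.4],[0,0,0],8],[[0,0,0.4],[0,0,0],6],[[0,0,0.4],[0,0,0],4],[[0,0,0.4],[0,0,0],4],[[0,0,0.4],[0,0,0],4],[[0,0,0.4],[0,0,0],4],[[0,0,0.4],[0,0,0],4],[[0,0,0.4],[0,0,0],4],[[0,0,0.4],[0,0,0],4]]'

```text
clock: 6.8
position: [0.453, -0.1354, -0.0187]
tcp_rot: [180.0, -0.0, 0.0]
force: [-1.2, 0.9, 6.7]
finger_gap: 0.0485
```

Emit:
send_rows --steps '[[[0,0,-1],[0,0,0],4],[[0,0,-3],[0,0,0],4],[[0,0,-6],[0,0,0],4],[[0,0,-9],[0,0,0],4],[[0,0,-12],[0,0,0],4],[[1,-4,-13],[0,0,0],4],[[2,-8,-13],[0,0,0],4],[[3,-12,-13],[0,0,0],4],[[4,-16,-13],[0,0,0],4],[[4.6,-20,-13],[0,0,0],4]]'

```text
clock: 7.8
position: [0.4992, 0.0664, 0.1119]
tcp_rot: [-180.0, -0.0, -0.0]
force: [0.6, -0.1, -1.3]
finger_gap: 0.0482
```

```bash
python3 go.py .4988,.2791,.10,0 .4988,.2791,.03,0
```

```text
t 7.8 [0.4992 0.0664 0.1119] [-1.8e+02 -4.0e-02 -0.0e+00] F [ 0.6 -0.1 -1.3] gap 0.0482
.4988,.2791,.10,0 [ -0.04 -21.27   1.19] [-0.    -0.001 -0.   ]
.4988,.2791,.03,0 [ -0.04 -21.27   8.19] [-0.    -0.001 -0.   ]
```

Emit:
send_rows --steps '[[[0,-4,0],[0,0,0],4],[[0,-8,0],[0,0,0],4],[[0,-12,0],[0,0,0],4],[[0,-16,0.5],[0,0,0],4],[[0,-20,1],[0,0,0],4],[[0,-21.4,3],[0,0,0],4],[[0,-21.4,5],[0,0,0],4],[[0,-21.4,7],[0,0,0],4],[[0,-21.4,8.2],[0,0,0],4],[[0,-21.4,8.2],[0,0,0],4]]'

```text
clock: 8.8
position: [0.4979, 0.2781, 0.0281]
tcp_rot: [179.9, 0.1, -0.0]
force: [-0.1, -0.5, -0.3]
finger_gap: 0.0483
```

```bash
python3 go.py .4988,.2791,-.006,0
```

```text
t 8.8 [0.4979 0.2781 0.0281] [ 1.7994e+02  1.2000e-01 -1.0000e-02] F [-0.1 -0.5 -0.3] gap 0.0483
.4988,.2791,-.006,0 [ 0.1  -0.1   3.41] [ 0.001  0.002 -0.   ]
```

Emit:
send_rows --steps '[[[0,-0.1,1.2],[0,0,0],4],[[0,-0.1,2.4],[0,0,0],4],[[0,-0.1,3.2],[0,0,0],4],[[0,-0.1,3.5],[0,0,0],4],[[0,-0.1,3.5],[0,0,0],4],[[0,-0.1,3.5],[0,0,0],5.2],[[0,-0.1,3.5],[0,0,0],6],[[0,-0.1,3.5],[0,0,0],6.2],[[0,-0.1,3.5],[0,0,0],6.4],[[0,-0.1,3.5],[0,0,0],6.4]]'

```text
clock: 9.8
position: [0.4989, 0.2797, -0.0057]
tcp_rot: [-180.0, -0.0, 0.0]
force: [0.2, 0.2, -0.2]
finger_gap: 0.064
```

Emit:
send_rows --steps '[[[0,0,-1],[0,0,0],6.4],[[0,0,-3],[0,0,0],6.4],[[0,0,-6],[0,0,0],6.4],[[0,0,-9],[0,0,0],6.4],[[0,4,-12],[0,0,0],6.4],[[0,8,-12],[0,0,0],8],[[0,12,-12],[0,0,0],9],[[0,16,-12],[0,0,0],9],[[0,20,-12],[0,0,0],9],[[0,22,-12],[0,0,0],9]]'

```text
clock: 10.8
position: [0.4986, 0.0573, 0.1149]
tcp_rot: [180.0, -0.0, -0.1]
force: [0.4, 0.4, 0.4]
finger_gap: 0.0899
```

```bash
python3 go.py .6265,-.0945,.06,0
```

```text
t 10.8 [0.4986 0.0573 0.1149] [ 1.7999e+02 -3.0000e-02 -8.0000e-02] F [0.4 0.4 0.4] gap 0.0899
.6265,-.0945,.06,0 [12.81 15.16  5.5 ] [ 0.    -0.001 -0.001]
```

Emit:
send_rows --steps '[[[3,3.5,0],[0,0,0],9],[[6,7,0],[0,0,0],9],[[9,10.5,0],[0,0,0],9],[[12,14,2],[0,0,0],9],[[12.8,15.2,5],[0,0,0],9],[[12.8,15.2,5.5],[0,0,0],9],[[12.8,15.2,5.5],[0,0,0],9]]'

```text
clock: 11.5
position: [0.6258, -0.0921, 0.0587]
tcp_rot: [-180.0, 0.1, -0.0]
force: [0.1, 0.1, 0.2]
finger_gap: 0.09
```

```bash
python3 - <<'E'
from h import *
for n in("top","side"):
    p,d=capture(n);np.savez(n+"3.npz",p=p,d=d);cv2.imwrite(f"pics/{n}3.png",p[...,::-1])
    if n=="top":
        c=camera_info("top");P=points(c,d)
        m=(abs(P[...,0]-.499)<.05)&(abs(P[...,1]-.279)<.05)&(P[...,2]>.015)&(p.min(2)>120);print(m.sum(),P[m].mean(0) if m.any() else 0)
E
python3 go.py .6265,-.0945,-.016,0
```

```text
378 [0.49763241 0.27948792 0.02191582]
t 11.6 [ 0.6267 -0.0916  0.0604] [ 1.8e+02 -3.0e-02  4.0e-02] F [ 0.3 -1.   0.1] gap 0.0899
.6265,-.0945,-.016,0 [-0.03  0.29  7.64] [ 0.    -0.001  0.001]
```

View pics/side3.png

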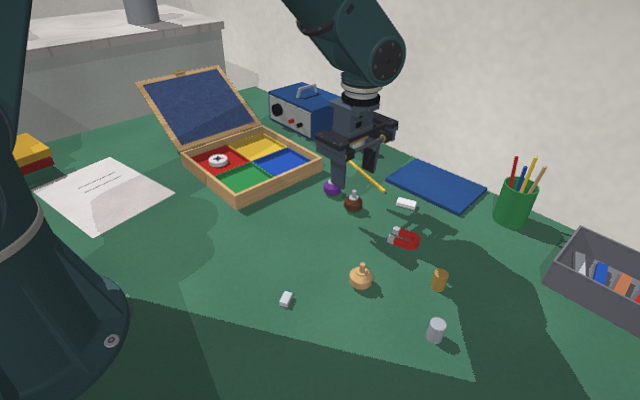

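The compass lies face up mid-red-tray at (218,159), measured (0.498,0.279) with its top at z 0.022. The fingers straddle the brown top at (353,199). Descending.

Emit:
send_rows --steps '[[[0,0.3,1],[0,0,0],9],[[0,0.3,2],[0,0,0],9],[[0,0.3,3.5],[0,0,0],9],[[0,0.3,5],[0,0,0],9],[[0,0.3,6.5],[0,0,0],9],[[0,0.3,7.6],[0,0,0],9],[[0,0.3,7.6],[0,0,0],9],[[0,0.3,7.6],[0,0,0],7],[[0,0.3,7.6],[0,0,0],5],[[0,0.3,7.6],[0,0,0],3]]'

```text
clock: 12.6
position: [0.6273, -0.0955, -0.0162]
tcp_rot: [180.0, -0.1, -0.0]
force: [0.4, -0.5, 0.1]
finger_gap: 0.0687
```

Emit:
send_rows --steps '[[[0,0,0],[0,0,0],3],[[0,0,0],[0,0,0],3],[[0,0,0],[0,0,0],3],[[0,0,0],[0,0,0],3],[[0,0,0],[0,0,0],3],[[0,0,-1],[0,0,0],3],[[0,0,-3],[0,0,0],3],[[0,0,-6],[0,0,0],3],[[0,0,-9],[0,0,0],3],[[0,0,-12],[0,0,0],3]]'

```text
clock: 13.6
position: [0.6266, -0.0953, 0.1048]
tcp_rot: [180.0, 0.0, 0.0]
force: [0.0, -0.6, 0.4]
finger_gap: 0.0411
```

```bash
python3 go.py .6248,.2777,.11,0
```

```text
t 13.6 [ 0.6266 -0.0953  0.1048] [180.   0.   0.] F [ 0.  -0.6  0.4] gap 0.0411
.6248,.2777,.11,0 [ -0.18 -37.3   -0.52] [0. 0. 0.]
```

Emit:
send_rows --steps '[[[0,-4,0],[0,0,0],3],[[0,-8,0],[0,0,0],3],[[0,-12,0],[0,0,0],3],[[0,-16,0],[0,0,0],3],[[0,-20,0],[0,0,0],3],[[-0.1,-24,0],[0,0,0],3],[[-0.2,-28,0],[0,0,0],3],[[-0.2,-32,0.5],[0,0,0],3],[[-0.2,-36,1],[0,0,0],3],[[-0.2,-37.3,2],[0,0,0],3]]'

```text
clock: 14.6
position: [0.625, 0.281, 0.0842]
tcp_rot: [-179.9, -0.1, 0.1]
force: [0.4, -0.9, -0.2]
finger_gap: 0.0411
```

Emit:
send_rows --steps '[[[0,0,1],[0,0,0],3],[[0,0,3],[0,0,0],3],[[0,0,5],[0,0,0],3],[[0,0,5],[0,0,0],3]]'

```text
clock: 15.0
position: [0.6229, 0.2757, 0.03]
tcp_rot: [179.9, 0.3, -0.1]
force: [-0.3, -0.4, -0.8]
finger_gap: 0.0411
```

```bash
python3 go.py .6248,.2777,-.005,0
```

```text
t 15.0 [0.6229 0.2757 0.03  ] [ 1.7989e+02  2.5000e-01 -6.0000e-02] F [-0.3 -0.4 -0.8] gap 0.0411
.6248,.2777,-.005,0 [ 0.2  -0.21  3.5 ] [ 0.002  0.004 -0.001]
```

Emit:
send_rows --steps '[[[0,0,1],[0,0,0],3],[[0,0,2],[0,0,0],3],[[0,0,3],[0,0,0],3],[[0,0,3.5],[0,0,0],3],[[0,0,3.7],[0,0,0],3],[[0,0,3.7],[0,0,0],3],[[0,0,3.7],[0,0,0],3]]'

```text
clock: 15.7
position: [0.625, 0.2778, -0.0036]
tcp_rot: [-180.0, -0.0, 0.0]
force: [-0.3, -0.3, 0.4]
finger_gap: 0.0411
```

```bash
python3 go.py .6248,.2777,-.005,0
```

```text
t 15.7 [ 0.625   0.2778 -0.0036] [-1.7999e+02 -2.0000e-02  0.0000e+00] F [-0.3 -0.3  0.4] gap 0.0411
.6248,.2777,-.005,0 [-0.02  0.01  0.14] [-0. -0.  0.]
```

Emit:
send_rows --steps '[[[0,0,0.1],[0,0,0],3],[[0,0,0.1],[0,0,0],3],[[0,0,0.1],[0,0,0],4.4],[[0,0,0.1],[0,0,0],5],[[0,0,0.1],[0,0,0],6],[[0,0,0.1],[0,0,0],6.4],[[0,0,0.1],[0,0,0],6.4],[[0,0,-1],[0,0,0],6.4],[[0,0,-3],[0,0,0],6.4],[[0,0,-6],[0,0,0],6.4]]'

```text
clock: 16.7
position: [0.6242, 0.2774, 0.0571]
tcp_rot: [180.0, 0.1, -0.0]
force: [0.7, 0.3, 1.2]
finger_gap: 0.0643
```

Emit:
send_rows --steps '[[[0,0,-3],[0,0,0],6.4],[[0,0,-6],[0,0,0],6.4],[[0,4,-6],[0,0,0],9],[[0,8,-6],[0,0,0],9],[[0,12,-6],[0,0,0],9],[[0,16,-6],[0,0,0],9],[[0,20,-6],[0,0,0],9],[[0,24,-6],[0,0,0],9],[[0,28,-6],[0,0,0],9],[[0,32,-6],[0,0,-0.1],9]]'

```text
clock: 17.7
position: [0.6251, -0.044, 0.1182]
tcp_rot: [180.0, -0.1, 5.8]
force: [1.4, -0.2, -0.3]
finger_gap: 0.0898
```

```bash
python3 - <<'E'
from h import *
p,d=capture("top");np.savez("top4.npz",p=p,d=d)
c=camera_info("top");P=points(c,d)
m=(abs(P[...,0]-.625)<.05)&(abs(P[...,1]-.278)<.05)&(P[...,2]>.025)&(P[...,2]<.1)
Q=P[m];print(len(Q),cv2.minEnclosingCircle(Q[:,:2].astype(np.float32)),np.percentile(Q[:,2],[2,50,98]),Q[Q[:,2]>.05].mean(0))
cv2.imwrite("pics/top4.png",p[...,::-1])
E
python3 go.py .6227,-.2325,.06,18
```

```text
302 ((0.6236165761947632, 0.27825218439102173), 0.02144535817205906) [0.02620335 0.03939963 0.06272706] [0.62224971 0.27784058 0.0599681 ]
t 17.75 [ 0.6252 -0.0484  0.1182] [ 1.7992e+02 -1.1000e-01  6.3000e+00] F [-0.1 -3.9  0.8] gap 0.0899
.6227,-.2325,.06,18 [-2.28 18.26  5.84] [ 0.002 -0.002 -0.204]
```

The brown top stands upright mid-yellow-tray (0.6236,0.2783), spindle top at z 0.063. Next is the magnet.

Emit:
send_rows --steps '[[[-0.5,4,0],[0,0,-0.1],9],[[-1,8,0],[0,0,-0.2],9],[[-1.5,12,0],[0,0,-0.2],9],[[-2,16,2],[0,0,-0.2],9],[[-2.3,18,4],[0,0,-0.2],9],[[-2.3,18.1,5.8],[0,0,-0.2],9],[[-2.3,18.1,5.8],[0,0,-0.2],9],[[-2.3,18.1,5.8],[0,0,-0.2],9]]'

```text
clock: 18.55
position: [0.6202, -0.2239, 0.0589]
tcp_rot: [-180.0, -0.0, 17.2]
force: [0.6, -0.4, 0.3]
finger_gap: 0.0899
```

```bash
python3 go.py .623,-.2328,-.0185,18
```

```text
t 18.55 [ 0.6202 -0.2239  0.0589] [-180.     -0.     17.23] F [ 0.6 -0.4  0.3] gap 0.0899
.623,-.2328,-.0185,18 [0.   0.94 7.74] [-0.    -0.    -0.013]
```

Emit:
send_rows --steps '[[[0,0.9,0.5],[0,0,-0.013],9],[[0,0.9,2],[0,0,-0.013],9],[[0,0.9,3.5],[0,0,-0.013],9],[[0,0.9,5],[0,0,-0.013],9],[[0,0.9,6.5],[0,0,-0.013],9],[[0,0.9,7.6],[0,0,-0.013],9],[[0,0.9,7.7],[0,0,-0.013],9],[[0,0.9,7.7],[0,0,-0.013],7],[[0,0.9,7.7],[0,0,-0.013],5],[[0,0.9,7.7],[0,0,-0.013],3]]'

```text
clock: 19.55
position: [0.6231, -0.2336, -0.0182]
tcp_rot: [180.0, -0.0, 17.9]
force: [-0.2, -0.0, 0.2]
finger_gap: 0.0688
```

Emit:
send_rows --steps '[[[0,0,0],[0,0,0],3],[[0,0,0],[0,0,0],3],[[0,0,0],[0,0,0],3],[[0,0,0],[0,0,0],3],[[0,0,0],[0,0,0],3],[[0,0,-1],[0,0,0],3],[[0,0,-3],[0,0,0],3],[[0,0,-6],[0,0,0],3],[[0,0,-9],[0,0,0],3],[[0,0,-12],[0,0,0],3]]'

```text
clock: 20.55
position: [0.6223, -0.2332, 0.1027]
tcp_rot: [-180.0, 0.0, 17.9]
force: [-0.2, 0.4, -1.4]
finger_gap: 0.0437
```

```bash
python3 go.py .6234,.1617,.11,0
```

```text
t 20.55 [ 0.6223 -0.2332  0.1027] [-1.7999e+02  2.0000e-02  1.7940e+01] F [-0.2  0.4 -1.4] gap 0.0437
.6234,.1617,.11,0 [ 12.26 -37.54  -0.73] [-0.     0.     0.313]
```

Emit:
send_rows --steps '[[[1.2,-3.7,0],[0,0,0],3],[[2.4,-7.5,0],[0,0,0.1],3],[[3.7,-11.2,0],[0,0,0.2],3],[[4.9,-15,0],[0,0,0.313],3],[[6.1,-18.7,0],[0,0,0.313],3],[[7.3,-22.5,0],[0,0,0.313],3],[[8.6,-26.2,0],[0,0,0.313],3],[[9.8,-30,0],[0,0,0.313],3],[[11,-33.7,0],[0,0,0.313],3],[[12.2,-37.4,0],[0,0,0.313],3]]'

```text
clock: 21.55
position: [0.6232, 0.1616, 0.1016]
tcp_rot: [180.0, 0.0, 0.0]
force: [0.8, -0.2, -1.9]
finger_gap: 0.0438
```

Emit:
send_rows --steps '[[[0,0,0],[0,0,0],3],[[0,0,2],[0,0,0],3],[[0,0,4],[0,0,0],3],[[0,0,6],[0,0,0],3],[[0,0,7],[0,0,0],3],[[0,0,7],[0,0,0],3],[[0,0,7],[0,0,0],3]]'

```text
clock: 22.25
position: [0.6239, 0.1599, 0.0318]
tcp_rot: [-180.0, -0.0, -0.0]
force: [-0.7, 0.2, -1.5]
finger_gap: 0.0441
```

```bash
python3 go.py .6234,.1617,-.0065,0
```

```text
t 22.25 [0.6239 0.1599 0.0318] [-1.8e+02 -3.0e-02 -1.0e-02] F [-0.7  0.2 -1.5] gap 0.0441
.6234,.1617,-.0065,0 [-0.06 -0.18  3.83] [-0. -0. -0.]
```

Emit:
send_rows --steps '[[[0,-0.2,1],[0,0,0],3],[[0,-0.2,2],[0,0,0],3],[[0,-0.2,3],[0,0,0],3],[[0,-0.2,3.6],[0,0,0],3],[[0,-0.2,3.9],[0,0,0],3],[[0,-0.2,3.9],[0,0,0],3],[[0,-0.2,3.9],[0,0,0],3],[[0,-0.2,3.9],[0,0,0],4.8],[[0,-0.2,3.9],[0,0,0],5.6],[[0,-0.2,3.9],[0,0,0],6.4]]'

```text
clock: 23.25
position: [0.6237, 0.1621, -0.0079]
tcp_rot: [-180.0, -0.0, 0.0]
force: [-0.0, 1.1, 0.3]
finger_gap: 0.061
```

Emit:
send_rows --steps '[[[0,0,0],[0,0,0],6.4],[[0,0,-1],[0,0,0],6.4],[[0,0,-3],[0,0,0],6.4],[[0,0,-6],[0,0,0],6.4],[[0,0,-9],[0,0,0],6.4],[[0,0,-12],[0,0,0],6.4],[[-2,4,-12],[0,0,0],9],[[-4,8,-12],[0,0,0],9],[[-6,12,-12],[0,0,0],9],[[-8,16,-12],[0,0,0],9]]'

```text
clock: 24.25
position: [0.5428, 0.0008, 0.1129]
tcp_rot: [180.0, -0.1, 0.0]
force: [0.4, 0.3, 0.8]
finger_gap: 0.0893
```

```bash
python3 go.py .52,-.3,.12,-30 .4738,-.4138,.06,-30
```

```text
t 24.25 [0.5428 0.0008 0.1129] [ 1.8e+02 -5.0e-02  3.0e-02] F [0.4 0.3 0.8] gap 0.0893
.52,-.3,.12,-30 [-2.29 30.08 -0.71] [-0.    -0.001  0.524]
.4738,-.4138,.06,-30 [-6.92 41.46  5.29] [-0.    -0.001  0.524]
```

Emit:
send_rows --steps '[[[-0.7,4.1,0],[0,0,0],9],[[-1.4,8.2,0],[0,0,0],9],[[-2.1,12.3,0],[0,0,0],9],[[-2.8,16.4,0],[0,0,0],9],[[-3.5,20.5,0],[0,0,0],9],[[-4.2,24.6,0],[0,0,0],9],[[-4.9,28.7,0],[0,0,0],9],[[-5.6,32.8,0],[0,0,0],9],[[-6.3,37,1],[0,0,0],9],[[-6.9,41.4,3],[0,0,0],9]]'

```text
clock: 25.25
position: [0.4749, -0.4145, 0.084]
tcp_rot: [179.9, -0.1, 0.0]
force: [0.5, -0.9, 0.3]
finger_gap: 0.09
```

Emit:
send_rows --steps '[[[0,0,0],[0,0,0],9],[[0,0,2.5],[0,0,0],9],[[0,0,2.5],[0,0,0],9]]'

```text
clock: 25.55
position: [0.4733, -0.4107, 0.0554]
tcp_rot: [-179.9, 0.1, -0.0]
force: [-0.8, 0.8, 0.6]
finger_gap: 0.0901
```

```bash
python3 - <<'E'
from h import *
p,d=capture("side");np.savez("side5.npz",p=p,d=d);cv2.imwrite("pics/side5.png",p[...,::-1])
E
python3 go.py .4738,-.4138,-.014,0
```

```text
t 25.6 [ 0.4739 -0.411   0.0567] [-1.7991e+02  9.0000e-02  1.0000e-02] F [-0.3 -0.2 -0.9] gap 0.0901
.4738,-.4138,-.014,0 [-0.    0.29  7.07] [-0.002  0.002  0.   ]
```

View pics/side5.png

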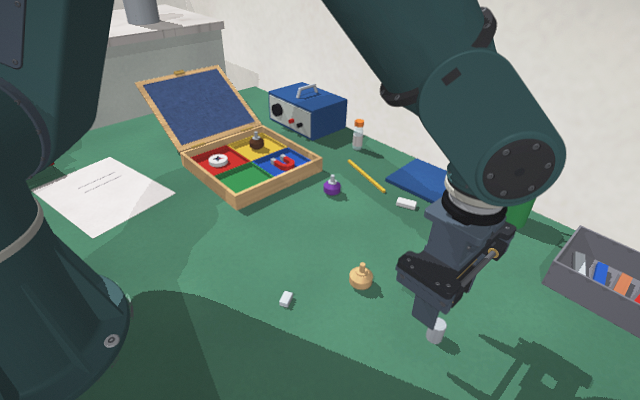

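The magnet lies flat mid-blue-tray at (283,160), the top is in yellow (257,142) and the compass in red (218,159). The pale top is untouched at (361,277), and the gripper is over the steel slug at (436,330).

Emit:
send_rows --steps '[[[0,0.3,1],[0,0,0],9],[[0,0.3,2],[0,0,0],9],[[0,0.3,3.5],[0,0,0],9],[[0,0.3,5],[0,0,0],9],[[0,0.3,6.3],[0,0,0],9],[[0,0.3,7],[0,0,0],9],[[0,0.3,7],[0,0,0],8],[[0,0.3,7],[0,0,0],6],[[0,0.3,7],[0,0,0],4],[[0,0.3,7],[0,0,0],1.5]]'

```text
clock: 26.6
position: [0.4749, -0.4153, -0.0123]
tcp_rot: [180.0, -0.0, -0.0]
force: [0.1, 0.1, -1.0]
finger_gap: 0.0611
```

Emit:
send_rows --steps '[[[0,0,0],[0,0,0],1.5],[[0,0,0],[0,0,0],1.5],[[0,0,0],[0,0,0],1.5],[[0,0,0],[0,0,0],1.5],[[0,0,0],[0,0,0],1.5],[[0,0,0],[0,0,0],1.5],[[0,0,0],[0,0,0],1.5],[[0,0,0],[0,0,0],1.5]]'

```text
clock: 27.4
position: [0.4746, -0.415, -0.0128]
tcp_rot: [180.0, -0.0, 0.0]
force: [0.3, 0.6, 1.1]
finger_gap: 0.0252
```

Emit:
send_rows --steps '[[[0,0,0],[0,0,0],1.5],[[0,0,-1],[0,0,0],1.5],[[0,0,-3],[0,0,0],1.5],[[0,0,-6],[0,0,0],1.5],[[0,0,-9],[0,0,0],1.5],[[0,0,-12],[0,0,0],1.5],[[0,0,-14],[0,0,0],1.5],[[0,0,-14],[0,0,0],1.5]]'

```text
clock: 28.2
position: [0.4758, -0.4161, 0.1305]
tcp_rot: [179.8, -0.2, -0.0]
force: [-0.2, 0.4, -2.1]
finger_gap: 0.0249
```

```bash
python3 go.py .4974,.1531,.11,0
```

```text
t 28.2 [ 0.4758 -0.4161  0.1305] [179.81  -0.19  -0.  ] F [-0.2  0.4 -2.1] gap 0.0249
.4974,.1531,.11,0 [  2.16 -56.93   1.87] [ 0.003 -0.003 -0.   ]
```

Emit:
send_rows --steps '[[[0.4,-4,0],[0,0,0],1.5],[[0.8,-8,0],[0,0,0],1.5],[[1.2,-12,0],[0,0,0],1.5],[[1.6,-16,0],[0,0,0],1.5],[[2,-20,0],[0,0,0],1.5],[[2.2,-24,0],[0,0,0],1.5],[[2.2,-28,0],[0,0,0],1.5],[[2.2,-32,0],[0,0,0],1.5],[[2.2,-36,0],[0,0,0],1.5],[[2.2,-40,0],[0,0,0],1.5]]'

```text
clock: 29.2
position: [0.4956, -0.0134, 0.1263]
tcp_rot: [-180.0, 0.1, -0.0]
force: [0.7, -1.0, -1.4]
finger_gap: 0.0251
```

```bash
python3 go.py .4974,.1531,.04,0
```

```text
t 29.2 [ 0.4956 -0.0134  0.1263] [-1.8e+02  6.0e-02 -1.0e-02] F [ 0.7 -1.  -1.4] gap 0.0251
.4974,.1531,.04,0 [  0.18 -16.65   8.63] [-0.     0.001 -0.   ]
```

Emit:
send_rows --steps '[[[0,-4,0],[0,0,0],1.5],[[0,-8,0],[0,0,0],1.5],[[0,-12,0],[0,0,0],1.5],[[0,-15.5,0.5],[0,0,0],1.5],[[0,-16.7,2],[0,0,0],1.5],[[0,-16.7,4.5],[0,0,0],1.5],[[0,-16.7,7],[0,0,0],1.5],[[0,-16.7,8.6],[0,0,0],1.5],[[0,-16.7,8.6],[0,0,0],1.5],[[0,-16.7,8.6],[0,0,0],1.5]]'

```text
clock: 30.2
position: [0.4962, 0.1519, 0.0409]
tcp_rot: [180.0, 0.1, -0.0]
force: [-1.0, 0.7, -0.6]
finger_gap: 0.0248
```

```bash
python3 go.py .4974,.1531,-.0015,0
```

```text
t 30.2 [0.4962 0.1519 0.0409] [ 1.7998e+02  6.0000e-02 -0.0000e+00] F [-1.   0.7 -0.6] gap 0.0248
.4974,.1531,-.0015,0 [ 0.13 -0.12  4.24] [ 0.     0.001 -0.   ]
```

Emit:
send_rows --steps '[[[0.1,-0.1,1],[0,0,0],1.5],[[0.1,-0.1,2],[0,0,0],1.5],[[0.1,-0.1,3],[0,0,0],1.5],[[0.1,-0.1,3.8],[0,0,0],1.5],[[0.1,-0.1,4.2],[0,0,0],1.5],[[0.1,-0.1,4.2],[0,0,0],1.5],[[0.1,-0.1,4.2],[0,0,0],1.5],[[0.1,-0.1,4.2],[0,0,0],1.5]]'

```text
clock: 31.0
position: [0.4977, 0.1531, -0.0008]
tcp_rot: [-180.0, -0.0, 0.0]
force: [-0.1, -0.3, -2.1]
finger_gap: 0.0251
```

```bash
python3 go.py .4974,.1531,-.0015,0
```

```text
t 31.0 [ 0.4977  0.1531 -0.0008] [-1.8e+02 -2.0e-02  0.0e+00] F [-0.1 -0.3 -2.1] gap 0.0251
.4974,.1531,-.0015,0 [-0.03 -0.    0.07] [-0. -0.  0.]
```

Emit:
send_rows --steps '[[[0,0,0.1],[0,0,0],1.5],[[0,0,0.15],[0,0,0],1.5],[[0,0,0.15],[0,0,0],1.5],[[0,0,0.15],[0,0,0],2.7],[[0,0,0.15],[0,0,0],3.2],[[0,0,0.15],[0,0,0],4.5],[[0,0,0.15],[0,0,0],6],[[0,0,0.15],[0,0,0],6],[[0,0,0.15],[0,0,0],6]]'

```text
clock: 31.9
position: [0.4975, 0.153, -0.0024]
tcp_rot: [180.0, 0.0, -0.0]
force: [1.1, 1.2, 0.1]
finger_gap: 0.0589
```

Emit:
send_rows --steps '[[[0,0,-1],[0,0,0],6],[[0,0,-3],[0,0,0],6],[[0,0,-6],[0,0,0],6],[[0,0,-9],[0,0,0],6],[[0,0,-12],[0,0,0],6],[[0,4,-15],[0,0,0],6],[[0,8,-15],[0,0,0],6],[[0,12,-15],[0,0,0],6],[[0,16,-15],[0,0,0],6],[[0,18,-15],[0,0,0],6]]'

```text
clock: 32.9
position: [0.4974, -0.0293, 0.1485]
tcp_rot: [180.0, -0.0, -0.1]
force: [0.2, -0.1, -0.1]
finger_gap: 0.0599
```

Emit:
send_rows --steps '[[[0,5,0],[0,0,0],6],[[0,10,0],[0,0,0],6],[[0,10,0],[0,0,0],6],[[0,10,0],[0,0,0],6],[[0,10,0],[0,0,0],6]]'

```text
clock: 33.4
position: [0.4974, -0.1263, 0.1479]
tcp_rot: [-180.0, 0.0, 0.0]
force: [0.3, 0.6, -0.5]
finger_gap: 0.06
```

Run:
```python
from h import *
ims={n:capture(n) for n in("top","side")}
for n,(p,d) in ims.items():
    c=camera_info(n);P=points(c,d)
    for k,(x,y,h) in dict(magnet=(.6234,.1517,.025),compass=(.4988,.2791,.023),slug=(.4974,.1531,.047),iron=(.6248,.2777,.063),brass=(.5704,-.359,.036),pale=(.469,-.259,.052)).items():
        lo=.015 if h>.03 else .018
        if k=="brass":lo=.03
        if k=="slug":lo=.04
        m=(np.hypot(P[...,0]-x,P[...,1]-y)<.046)&(P[...,2]>lo)&(P[...,2]<.08);Q=P[m]
        if len(Q)>5:
            r=cv2.minEnclosingCircle(Q[:,:2].astype(np.float32)); b=cv2.minAreaRect(Q[:,:2].astype(np.float32))
            print(n,k,len(Q),np.round(r[0],4),round(r[1],4),"rect off",np.round(np.array(b[0])-(x,y),4),np.round(b[1],3),"ztop",np.percentile(Q[:,2],98).round(4))
        else: print(n,k,"hidden")
a=cv2.resize(ims["top"][0][110:310,110:510],None,fx=2,fy=1.4);cv2.imwrite("pics/fin_t.png",ims["top"][0][...,::-1])
cv2.imwrite("pics/fin_s.png",ims["side"][0][...,::-1])
```

```text
top magnet 349 [0.6223 0.1556] 0.0355 rect off [-0.0011  0.0006] [0.046 0.064] ztop 0.0271
top compass 417 [0.4982 0.2806] 0.0253 rect off [-0.0007  0.0013] [0.048 0.048] ztop 0.0263
top slug 119 [0.4966 0.1535] 0.0134 rect off [-0.0007  0.0012] [0.024 0.024] ztop 0.0486
top iron 327 [0.6147 0.2807] 0.0302 rect off [-0.0068  0.0046] [0.047 0.053] ztop 0.0616
top brass 107 [ 0.5708 -0.3572] 0.0131 rect off [-0.      0.0013] [0.023 0.025] ztop 0.038
top pale hidden
side magnet 163 [0.6219 0.1535] 0.0354 rect off [-0.0027  0.0006] [0.045 0.065] ztop 0.0251
side compass 155 [0.4985 0.2763] 0.0256 rect off [-0.0013 -0.0033] [0.047 0.049] ztop 0.0243
side slug 56 [0.4947 0.1507] 0.0123 rect off [-0.0019 -0.0029] [0.024 0.02 ] ztop 0.0466
side iron 173 [0.622  0.2759] 0.0212 rect off [-0.0053 -0.0065] [0.03  0.041] ztop 0.0591
side brass 147 [ 0.5714 -0.3604] 0.0143 rect off [-0.0003 -0.0015] [0.025 0.026] ztop 0.0366
side pale 415 [ 0.4691 -0.2597] 0.0215 rect off [-0.0013 -0.0017] [0.039 0.041] ztop 0.0513
```

View pics/fin_s.png

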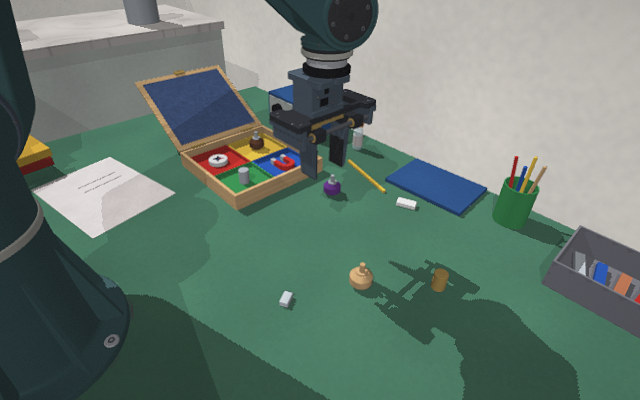

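View pics/fin_t.png

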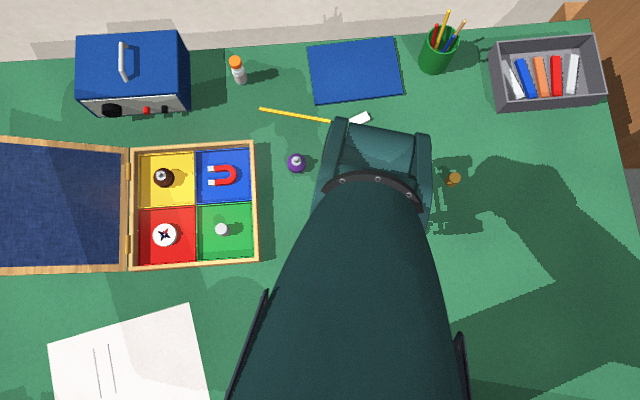

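Both views show all four items in the middle of their trays: compass (165,234), top (162,177), magnet (221,174), slug (221,229). The brass slug and pale top stand where they were. The off-centre iron-top numbers from the top view include tray-wall points; the earlier clean measurement was within 2 mm. Handing in.

```bash
python3 -c "
from bench import job_done,observe
print(job_done());print(observe()['clock'])"
```

```text
the job is handed in; nothing more can be done
None
the job is handed in; nothing more can be done
```

I packed all four kit items and handed the job in at about 33.5 s on the robot's clock. The horseshoe magnet is flat in blue, the compass rose is face up in red, and the steel slug and brown top stand in green and yellow. No verdict is reported at hand-in.

**Placement:** The last camera checks put the magnet, compass and slug within about 4 mm of their tray centres (taking the magnet's outline for its centre). Their top heights were right to within a few millimetres for lying on the tray floors. The brass slug and pale top measured within about 2 mm of where they started, though the pale top was hidden from the top camera at the end and only the side view confirmed it.

**What failed or disagreed:**
- **First compass grasp:** it missed and moved nothing. The real fingertips sit about 24 mm higher than the reported tool position, so I corrected for that on every later grasp.
- **Brown top:** the last top-view reading looked about 10 mm off centre because tray-wall points got into it. A cleaner reading just after placing was within 2 mm, and the final side-view circle agrees to about 3 mm.
- **Cameras:** the two views differ from each other by 2–4 mm.

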